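# Hang a display ledge in its slotted strips and stock it

## Robot

A 7-joint arm with a two-finger parallel gripper is mounted at the origin on a cart in front of the work surface, level with it; the furniture and walls round the work are solid. World frame = base frame: x ahead of the robot, y to its left, z up, the work surface at z = 0. Lengths are in m, angles in rad, forces in N, time in s.
With the tool pointing down it reaches from about 0.4 to 0.9 m from the base axis. Payload 5.5 kg.
Tool frame: the origin (TCP) lies at the very end of the fingers, on their centre line; the grasp point (between the pads) lies 19 mm behind it; z points along the fingers, y is the line along which they close (so a half turn about z gives the same grasp; the last joint's range is limited). The gripper opens to 92 mm and grips with 3 to 60 N. Pads are 19 mm wide; open, the fingers measure 130 mm over their backs; the gripper's body (75 mm by 190 mm) begins 47 mm behind the grasp point.
Start: joints at [1.56, 0.501, -0.427, 1.55, 0.221, 1.138, -0.21], TCP at [0.176, -0.626, 0.227] pointing down, gripper open.
Joint ranges: [-2.88, 2.88], [-0.31, 2.03], [-1.54, 1.56], [0.2, 2.42], [-1.41, 4.55], [0.19, 2.02], [-2.57, 2.57]. Speed limits (rad/s): [2.57, 2.57, 3.14, 3.14, 3.14, 3.14, 3.14].

## Interface

Orientations are given as a unit quaternion [x, y, z, w].
In Python, from workcell import * gives the robot as it stands. The module is installed in compiled form; this text tells all that it offers.
- The arm moves only by the shell command python3 -m crank 'ROWS' [FORCE]. ROWS is JSON, a list of rows, each an object of numbers: "dx", "dy", "dz": the shift along the tool's x, y, z in m; "wx", "wy", "wz": the turn, a rotation vector about the tool's x, y, z in degrees; "claw": the finger opening in m, from 0 to 0.0918. In form: [{"dx": .., "dy": .., "dz": .., "wx": .., "wy": .., "wz": .., "claw": ..}, ...]. A call has 1 to 20 rows; each row is the pose to reach, as a shift and turn from the pose commanded when the call began, along the tool's axes at that moment; what a row does not reach only later rows make up. A row lasts 1/8 s, in which the tool goes at most 62.5 mm and 10.7 degrees, less where a joint would pass 70% of its speed; a pose out of reach is approached as far as the arm can. A call with a gripper value outside its range is refused whole. The fingers move at their own pace and stop on an object; FORCE is the grip in N (left out, the last holds). Time passes only in rows, so rows that repeat a pose let the fingers close. It gives the time, the measured TCP pose, the force, the opening and the grip force at its end, in the units of the state.
- state(): the state, without advancing time (a new reading comes with each control period).
- capture(name): name is "scene" or "top" or "wrist"; returns a dict with "pixels" (480x640x3 uint8, red, green, blue), "camera_matrix" (3x3 intrinsics, pixels), "k1" (the pictures are not rectified: a ray, as slopes to the right and down, at radius r is drawn at 1 + k1 r^2 times it, then the intrinsics apply), "world_from_camera" (4x4, takes a point from camera to world coordinates). Camera axes: x right, y up, looking along -z (the intrinsics and any distortion apply to the point x, -y, -z); pixel columns grow to the right and rows downward; lengths in m; the calibration is good to about 2 mm. A picture is of the moment at which its call begins. There is no depth.
- job_done(): hands the job in; it is judged then, once.
The state is a dict: "clock": time; "qpos": joint angles; "dq": joint speeds; "joint_efforts": joint torques, N m; "tool_pos": TCP position; "tcp_rot": TCP orientation; "ft_force": force on the tool from outside, world axes, zero at the start; "moment": the same for the moment, N m; "finger_gap": finger opening in m; "grasp_force": force on a finger pad.
Only numpy, scipy, OpenCV 4.12 (cv2) and the standard library are available. Lean on these libraries where they do the work, as an engineer would, in place of code of your own. Each camera call takes 0.05 s, during which the arm holds its last target. There are 200 camera calls.

## Task

Hang the loose green ledge on the display stand above the one already there: feel its claws into the free slots of both strips without forcing it, then press it gently down until it is fully home and the brass spring catch locks it. Once it is locked and let go, set the roll of tape that lies by itself on the table flat on the new ledge, without dropping it, and leave everything else where it is.

Things in the scene. Friction and masses are not known exactly. Their poses are not given: they have to be found in the camera images.
- stand: Wooden table-top frame, 170 wide, 167 deep, 244 high, fixed. Origin: table height, middle, in the plane of the front faces of its two dark steel slotted strips; z up, x to the rear, y to the left seen from the front. Ledges hang on the -x side of this plane; a second green one (rib top at z 120) hangs below already. More than 40 N between loose ledge and stand marks the finish: a fault.
- home (a point): On the stand, 130 mm up in the strip plane: the ledge's origin would be here, fully home, were the strips in the middle. But strips, lower ledge and catch are one piece with side play in the frame and have been slid 3 to 8.5 mm to one side along the stand's y, which is NOT in this reading; about 10 N friction holds them. Feel for the slots: try gently, back off, shift 2 mm, try again.
- ledge: Green sheet-steel ledge, about 0.35 kg, 145 deep, 124 wide, back plate 86 high; stands flat on the table on its floor (4 thick; front lip 14 high, side lips 10). Origin: rear face of back plate, middle, underside; x to the rear (claw side), y left, z up. Hung, its axes match the stand's. Rear face of the plate against the strips: claws fully in. Hung it may sag 2 degrees.
- rib_top (a point): On the ledge: where to grip it from above. Upright rib in the middle, 10 thick along y, reaching from 4 to 46 in front of the plate's rear face; its top is 110 above the ledge's underside. This point is on the rib's top, 30 in front of the rear face (origin). With the ledge home it is 240 over the table, about level with the stand's top.
- claw_tips (a point): On the ledge, level with the tips of its 4 claws, 10.5 behind the rear face. Claws: y = +-42, 5 wide, tongue 8 tall, undersides at z 20 and 60 over the ledge's underside; hook 14 down behind 4 mm thick strips. Slots: 8 wide, 28 tall, pitch 40, undersides at z 30 to 190 on the stand. So push in with the ledge's underside 14 to 20 (best 17) above home, then press 17 down.
- catch (a joint): Brass spring catch between the strips, behind their face (m): 0 at rest; a wire striker on the ledge pushes it back 2 to 4 mm on the way down, from about 13 to 1 mm above home, against some 10 N; then it snaps back to 0 over the striker and locks. A ledge at home height with this at 0 is locked; a further push meets the hard slot floor.
- tape_roll: Roll of paper tape lying alone on the table, white top, gold pattern round its side, 51 diameter, 18 high; solid. Origin: middle of its underside, z up.
- ledge_spot (a point): On the ledge, on its floor, 105 in front of the plate's rear face: a good middle for the roll, between the rib's front and the front lip (95 mm of free depth, 116 wide).
- lower_roll: Another roll of tape, already on the lower ledge: stays there.
- pocket_stamp: Black pocket stamp standing upright at the table's front left, 23x23x68: leave alone. Origin: underside.
- stamp_pad: Black ink pad with a white label, 69x86x21, behind the three clear racks of sticker packs, which stand 135 high in the middle of the table's front: leave alone. Origin: underside.
- pink_carton: Flat pink carton, 68x100x18, behind the stand: leave alone.
- yellow_carton: Yellow carton, 72x92x24, lying on the pink one: leave alone.
- slide_box_0: Picture box, 70x105x25, at the right edge: leave alone.
- slide_box_2: Picture box, 70x105x25, at the right front: leave alone.
Mind the look-alikes: they are no part of the job. Leave any brown or turquoise look-alike of the tape_roll alone.

How it is judged:
On the way, in this order (a step that is already met when the one before it is completed fails the run):
1. the ledge hangs in both strips, pressed fully home and locked under the catch, and let go (z of ledge in the frame of stand between 0.126 and 0.133 m and x of ledge in the frame of stand between -0.007 and 0.004 m and y of ledge in the frame of stand between -0.013 and 0.013 m and angle between the z axis of ledge and the z axis of stand, either way round below 0.07 rad and angle between the y axis of ledge and the y axis of stand, either way round below 0.07 rad and value of joint catch below 0.0025 m and contact force between the fingers and ledge below 0.1 N), for 0.2 s.
2. the roll of tape lies flat on the locked ledge (z of ledge in the frame of stand between 0.126 and 0.133 m and x of ledge in the frame of stand between -0.007 and 0.004 m and y of ledge in the frame of stand between -0.013 and 0.013 m and angle between the z axis of ledge and the z axis of stand, either way round below 0.07 rad and angle between the y axis of ledge and the y axis of stand, either way round below 0.07 rad and value of joint catch below 0.0025 m and z of tape_roll in the frame of ledge between 0.001 and 0.009 m and x of tape_roll in the frame of ledge between -0.141 and -0.004 m and y of tape_roll in the frame of ledge between -0.06 and 0.06 m and angle between tape_roll's own z axis and vertical below 0.12 rad), for 0.2 s.
At the end, for the whole second after the job is handed in: The ledge hangs home in both strips' upper slots (underside 126 to 133 mm up, level within 0.07 rad, plate within 7 mm of the strips), the catch is back at rest over its striker (within 2.5 mm), the roll lies flat inside the ledge; all at rest and let go (all of step 2 and linear speed of each of ledge, tape_roll below 0.02 m/s); the robot touches nothing.
It fails at once if the ledge is pressed against the stand with more than 40 N (contact force between ledge and stand above 40 N).
It fails at once if the roll of tape is dropped (moves faster than 0.45 m/s with no finger on it) (contact force between the fingers and tape_roll below 0.02 N and linear speed of tape_roll above 0.45 m/s).
It fails at once if another thing is shifted by more than 30 mm (distance of any of lower_roll, pocket_stamp, stamp_pad, pink_carton, yellow_carton, slide_box_0, slide_box_2 from where it was at the start of the episode above 0.03 m).
It also fails if it takes over 64 s, if anything falls off the work surface, if the arm or the gripper's body presses on something with over 40 N, if the wrist force passes 120 N, or if a joint passes its speed limit or range.

## Working session

There is one attempt and no reset: what is moved stays moved. The work goes in short steps, Python scripts to look and compute and a shell command to move; the robot and the scene stay as the last step left them, time stands still between calls to the robot, and variables do not carry over. Pictures are saved under pics/ and viewed, at most 10 in all, crops included, and the job is handed in when it is done.

```bash
mkdir -p pics; python3 - <<'E'
from workcell import *
import cv2,numpy as np,pickle
s=state();print(s)
d={}
for n in("scene","top"):
    c=capture(n);d[n]=c;cv2.imwrite(f"pics/{n}0.png",c["pixels"][:,:,::-1]);print(n,c["camera_matrix"],c["k1"],c["world_from_camera"])
pickle.dump(d,open("v0.pkl","wb"))
E
```

```text
{'clock': 0.0, 'qpos': array([ 1.56020114,  0.50184668, -0.42679562,  1.55146077,  0.22084235,
        1.1382779 , -0.21030243]), 'dq': array([ 5.71036511e-04, -2.45940121e-04, -9.12166259e-04,  1.30278119e-03,
        1.53652004e-03, -3.21072387e-04,  8.44152879e-05]), 'joint_efforts': array([ 3.42927779e-04, -5.66601205e+01, -5.81580743e+00, -2.79118073e+01,
       -6.84263930e-02,  3.06678086e-02,  1.69737987e-04]), 'tool_pos': array([ 0.17551183, -0.62513081,  0.225675  ]), 'tcp_rot': array([ 9.90638488e-01,  1.36508090e-01, -1.14796057e-04, -9.56440406e-04]), 'ft_force': array([ 0.19394325,  0.09337772, -0.14761406]), 'moment': array([ 0.03367522,  0.00553755, -0.03112581]), 'grasp_force': 0.0, 'finger_gap': 0.09181736940781415}
scene [[588.05422106   0.         316.50627138]
 [  0.         588.05422106 242.8692352 ]
 [  0.           0.           1.        ]] 0.04526891259700249 [[ 0.61773557  0.47980536 -0.62304862 -0.64358154]
 [-0.78628846  0.38933006 -0.47976303 -0.94713209]
 [ 0.01237868  0.78626263  0.61776844  1.29196163]
 [ 0.          0.          0.          1.        ]]
top [[483.52555036   0.         317.23572078]
 [  0.         483.52555036 234.13205497]
 [  0.           0.           1.        ]] 0.03820201172298963 [[-0.02026511  0.98059758 -0.19498132  0.3247818 ]
 [-0.99968994 -0.02269618 -0.01024197 -0.03380668]
 [-0.01446858  0.19471331  0.98075348  1.32493215]
 [ 0.          0.          0.          1.        ]]
```

View pics/scene0.png

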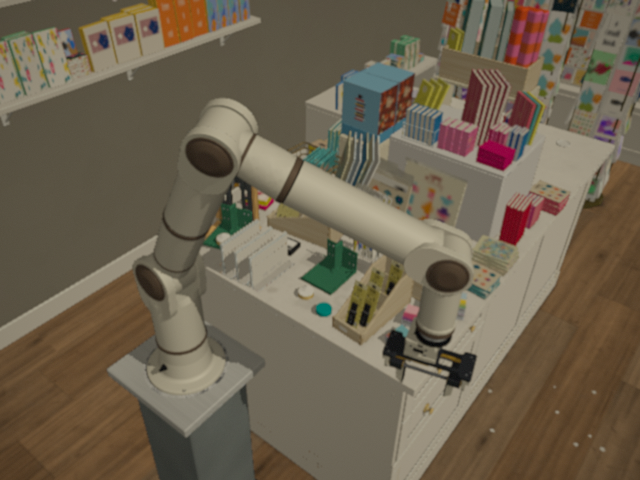

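View pics/top0.png

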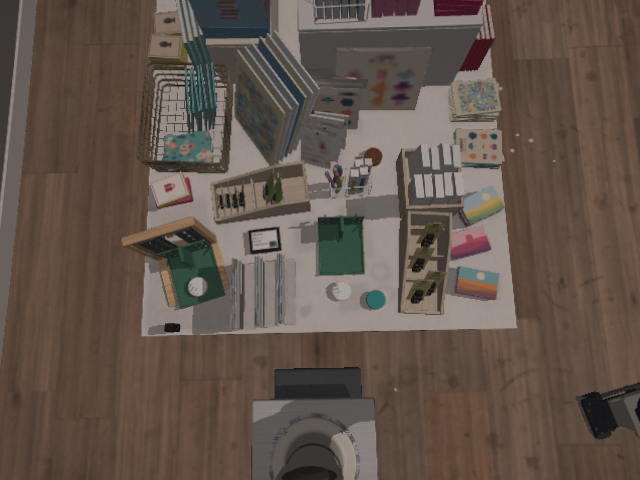

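The top view shows the ledge at about (341,245). The stand is at (175,260), turned a little, and carries the lower ledge and lower roll at (198,287).

Tape-roll candidates:
- White roll, alone on the table, at (341,291). This is my choice.
- Turquoise roll at (375,299), a look-alike.
- Brown roll at (373,157), a look-alike.
- White roll at (198,287), which is lower_roll.

I'll check the choice in one close crop.

```bash
cat > h.py <<'E'
import cv2,numpy as np,pickle
def ray(c,u,v):
    K=c["camera_matrix"];xd=np.array([(u-K[0,2])/K[0,0],(v-K[1,2])/K[1,1]]);x=xd.copy()
    for _ in range(20): x=xd/(1+c["k1"]*(x@x))
    T=c["world_from_camera"];return T[:3,3],T[:3,:3]@np.array([x[0],-x[1],-1.])
def onz(c,u,v,z):
    o,d=ray(c,u,v);return o+d*(z-o[2])/d[2]
def tri(obs):
    A=np.zeros((3,3));b=np.zeros(3);R=[ray(*o) for o in obs]
    for o,d in R:
        d=d/np.linalg.norm(d);P=np.eye(3)-np.outer(d,d);A+=P;b+=P@o
    x=np.linalg.solve(A,b);return x,[np.linalg.norm(np.cross(x-o,d/np.linalg.norm(d))) for o,d in R]
def proj(c,p):
    T=c["world_from_camera"];q=T[:3,:3].T@(np.array(p)-T[:3,3]);s=np.array([q[0],-q[1]])/-q[2];s=s*(1+c["k1"]*(s@s));K=c["camera_matrix"]
    return np.array([s[0]*K[0,0]+K[0,2],s[1]*K[1,1]+K[1,2]])
def save(c,name,box=None,k=1):
    im=c["pixels"][:,:,::-1]
    if box: im=im[box[1]:box[3],box[0]:box[2]]
    im=cv2.resize(im,None,fx=k,fy=k,interpolation=cv2.INTER_CUBIC);cv2.imwrite(f"pics/{name}.png",im)
E
python3 - <<'E'
from h import *
d=pickle.load(open("v0.pkl","rb"));t=d["top"]
save(t,"crop1",(115,195,395,345),2.8)
for n,u,v,z in [("ledge l-front",320,275,0.01),("ledge r-front",363,275,.01),("rib",342,225,.11),("roll",341,291,.018),("stand top L",125,237,.244),("stand top R",200,222,.244),("racks top",262,262,.135),("lowerroll",198,287,.03)]: print(n,onz(t,u,v,z).round(3))
E
```

```text
ledge l-front [ 0.472 -0.025  0.01 ]
ledge r-front [ 0.47  -0.142  0.01 ]
rib [ 0.589 -0.085  0.11 ]
roll [ 0.427 -0.081  0.018]
stand top L [0.543 0.415 0.244]
stand top R [0.574 0.246 0.244]
racks top [0.494 0.117 0.135]
lowerroll [0.445 0.302 0.03 ]
```

View pics/crop1.png

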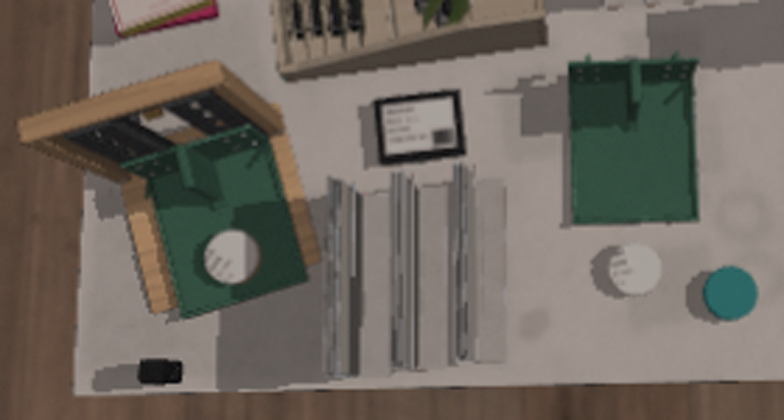

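The crop confirms the choice: the white-topped roll lies alone at crop (635,270). The turquoise one at (730,293) is the look-alike. The stand is yawed about +10°, and its strips are visible under the top bar. I'll move above the ledge for a close wrist look.

```bash
python3 -m crank '[{"dz":-0.06},{"dz":-0.12},{"dx":0.49,"dy":-0.42,"dz":-0.13,"wz":15.7},{"dx":0.49,"dy":-0.42,"dz":-0.13,"wz":15.7},{"dx":0.49,"dy":-0.42,"dz":-0.13,"wz":15.7},{"dx":0.49,"dy":-0.42,"dz":-0.13,"wz":15.7},{"dx":0.49,"dy":-0.42,"dz":-0.13,"wz":15.7},{"dx":0.49,"dy":-0.42,"dz":-0.13,"wz":15.7},{"dx":0.49,"dy":-0.42,"dz":-0.13,"wz":15.7},{"dx":0.49,"dy":-0.42,"dz":-0.13,"wz":15.7},{"dx":0.49,"dy":-0.42,"dz":-0.13,"wz":15.7},{"dx":0.49,"dy":-0.42,"dz":-0.13,"wz":15.7},{"dx":0.49,"dy":-0.42,"dz":-0.13,"wz":15.7},{"dx":0.49,"dy":-0.42,"dz":-0.13,"wz":15.7},{"dx":0.49,"dy":-0.42,"dz":-0.13,"wz":15.7}]'
python3 - <<'E'
from workcell import *
from h import *
s=state();print(s["clock"],s["qpos"],s["tool_pos"],s["tcp_rot"])
c=capture("wrist");t=capture("top");pickle.dump((c,t),open("v1.pkl","wb"));save(c,"w1");print(c["world_from_camera"],c["camera_matrix"])
E
```

```text
0.1 [ 1.56018546  0.50176224 -0.42677726  1.55131738  0.2207671   1.13831265
 -0.21026524] [ 0.17554595 -0.62519723  0.22578597] [ 9.90640161e-01  1.36496517e-01 -8.06779954e-05 -8.75056494e-04]
[[ 0.27112185  0.91811551  0.28906204  0.25305588]
 [-0.96254313  0.25920484  0.07952095 -0.60293602]
 [-0.00191687 -0.29979454  0.95400186  0.384097  ]
 [ 0.          0.          0.          1.        ]] [[338.6306958    0.         322.92637152]
 [  0.         338.6306958  235.37871317]
 [  0.           0.           1.        ]]invalid input
```

View pics/w1.png

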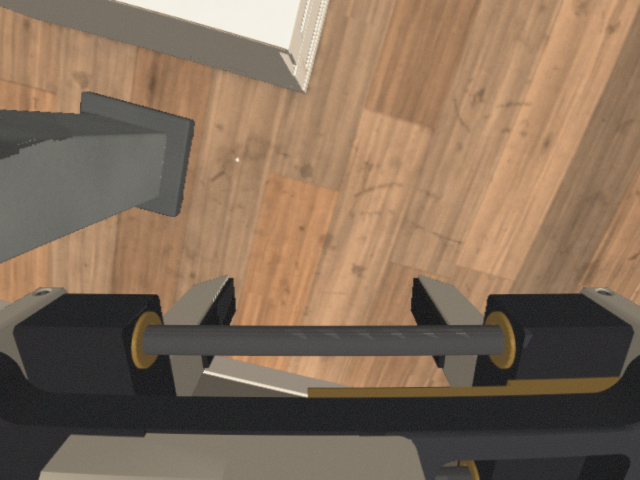

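The wrist view shows only floor and table corner because the move was refused; all keys may be required. Retrying.

```bash
python3 -m crank '[{"dx":0,"dy":0,"dz":-0.06,"wx":0,"wy":0,"wz":0,"claw":0.09},{"dx":0,"dy":0,"dz":-0.12,"wx":0,"wy":0,"wz":0,"claw":0.09},{"dx":0.49,"dy":-0.42,"dz":-0.13,"wx":0,"wy":0,"wz":15.7,"claw":0.09},{"dx":0.49,"dy":-0.42,"dz":-0.13,"wx":0,"wy":0,"wz":15.7,"claw":0.09},{"dx":0.49,"dy":-0.42,"dz":-0.13,"wx":0,"wy":0,"wz":15.7,"claw":0.09},{"dx":0.49,"dy":-0.42,"dz":-0.13,"wx":0,"wy":0,"wz":15.7,"claw":0.09},{"dx":0.49,"dy":-0.42,"dz":-0.13,"wx":0,"wy":0,"wz":15.7,"claw":0.09},{"dx":0.49,"dy":-0.42,"dz":-0.13,"wx":0,"wy":0,"wz":15.7,"claw":0.09},{"dx":0.49,"dy":-0.42,"dz":-0.13,"wx":0,"wy":0,"wz":15.7,"claw":0.09},{"dx":0.49,"dy":-0.42,"dz":-0.13,"wx":0,"wy":0,"wz":15.7,"claw":0.09},{"dx":0.49,"dy":-0.42,"dz":-0.13,"wx":0,"wy":0,"wz":15.7,"claw":0.09},{"dx":0.49,"dy":-0.42,"dz":-0.13,"wx":0,"wy":0,"wz":15.7,"claw":0.09},{"dx":0.49,"dy":-0.42,"dz":-0.13,"wx":0,"wy":0,"wz":15.7,"claw":0.09},{"dx":0.49,"dy":-0.42,"dz":-0.13,"wx":0,"wy":0,"wz":15.7,"claw":0.09},{"dx":0.49,"dy":-0.42,"dz":-0.13,"wx":0,"wy":0,"wz":15.7,"claw":0.09}]'
```

```text
clock: 2.08
tool_pos: [0.5333, -0.0904, 0.3564]
tcp_rot: [1.0, -0.001, -0.0, 0.0]
ft_force: [-0.3, -0.4, 0.3]
finger_gap: 0.0899
grasp_force: 0.0
```

```bash
python3 - <<'E'
from workcell import *
from h import *
c=capture("wrist");t=capture("top");pickle.dump((c,t),open("v1.pkl","wb"));save(c,"w2")
E
```

```text
(no output)
```

View pics/w2.png

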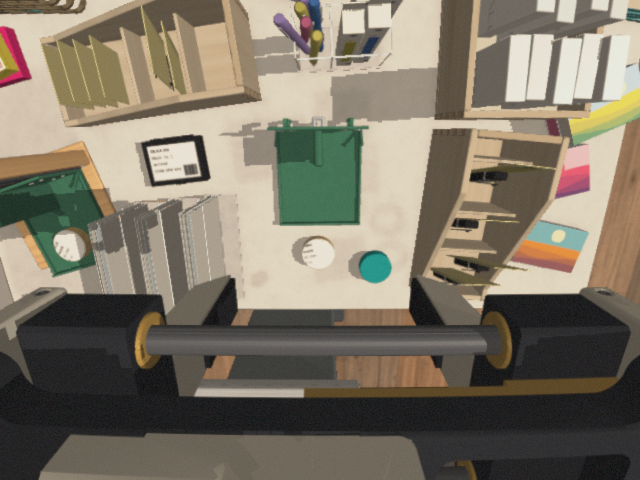

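The wrist view shows the ledge with front corners near (280,223) and (360,223) and the rib at about (318,145). The white roll is at (318,252), the turquoise one at (375,266), and the stand is at the left. Next I'll measure the ledge and roll.

```bash
python3 - <<'E'
from h import *
c,t=pickle.load(open("v1.pkl","rb"))
def green(c):
    h=cv2.cvtColor(c["pixels"],cv2.COLOR_RGB2HSV);return cv2.inRange(h,(60,90,25),(85,255,255))
m=green(c);m[:,:250]=0;m[:,400:]=0;m[260:]=0
ys,xs=np.nonzero(m);print("bbox",xs.min(),xs.max(),ys.min(),ys.max())
L=[];R=[]
for v in range(180,218,4):
    r=np.nonzero(m[v])[0];L.append(onz(c,r[0]-.5,v,.010));R.append(onz(c,r[-1]+.5,v,.010))
L=np.array(L);R=np.array(R)
for n,P in(("L",L),("R",R)):
    k=np.polyfit(P[:,0],P[:,1],1);print(n,P[:,1].mean(),"slope deg",np.degrees(np.arctan(k[0])),P[:,0].mean())
F=[];
for u in range(285,356,5):
    r=np.nonzero(m[:,u])[0];F.append(onz(c,u,r[-1]+.5,.014))
F=np.array(F);k=np.polyfit(F[:,1],F[:,0],1);print("front x",F[:,0].mean(),"y",F[:,1].mean(),"slope",np.degrees(np.arctan(-k[0])))
g=c["pixels"].astype(int).sum(2)
for v in(126,130,140,150,160): print(v,g[v,305:332])
print("col316",g[115:175,317])
print("plate row right", [ (v,np.nonzero(m[v])[0][[0,-1]]) for v in range(116,136,2) if m[v].any()])
h=cv2.cvtColor(c["pixels"],cv2.COLOR_RGB2HSV);w=cv2.inRange(h[230:275,295:345],(0,0,200),(179,60,255));print("rollrow",[(v+230,np.nonzero(w[v])[0][[0,-1]]+295) for v in range(0,45,3) if w[v].any()])
E
```

```text
bbox 268 387 118 258
L -0.024443118362041796 slope deg 0.5405493524804695 0.5139546889872766
R -0.1441701289930221 slope deg 0.35558968829723897 0.5138036615517527
front x 0.4750616950708359 y -0.08555762951457399 slope 0.22712864303979421
126 [350 349 350 354 354 360 376 368 362 416 420 418 434 449 440 413 367 372
 433 424 433 432 378 342 342 346 337]
130 [199 208 192 187 194 202 195 182 185 184 199 218 225 216 228 215 208 175
 173 185 179 181 181 189 192 186 179]
140 [191 183 196 196 192 188 189 194 174 189 229 246 260 267 278 285 259 256
 272 267 275 263 268 279 268 265 269]
150 [196 193 189 195 185 187 192 184 180 177 224 249 255 263 277 279 254 245
 257 261 266 257 265 273 270 264 275]
160 [234 266 265 253 235 186 189 186 167 172 210 232 253 270 277 273 270 251
 250 268 267 276 268 274 277 267 278]
col316 [577 540 514 512 466 514 573 548 523 522 549 434 297 262 207 225 244 263
 259 262 263 266 260 259 262 260 258 257 261 252 262 255 263 256 261 255
 264 253 254 259 256 260 255 250 256 253 257 259 257 254 222 204 261 263
 274 270 267 264 274 269]
plate row right [(118, array([350, 350])), (120, array([284, 351])), (122, array([284, 351])), (124, array([284, 351])), (126, array([284, 351])), (128, array([268, 361])), (130, array([285, 352])), (132, array([282, 360])), (134, array([277, 360]))]
rollrow [(230, array([295, 344])), (233, array([295, 344])), (236, array([295, 344])), (239, array([295, 344])), (242, array([309, 344])), (245, array([311, 344])), (248, array([304, 344])), (251, array([313, 344])), (254, array([302, 344])), (257, array([303, 344])), (260, array([304, 344])), (263, array([295, 344])), (266, array([295, 344])), (269, array([295, 344])), (272, array([295, 344]))]
```

```bash
python3 - <<'E'
from h import *
c,t=pickle.load(open("v1.pkl","rb"))
print("plate top edge",onz(c,318,127.,.086),"rib rear",onz(c,318,129.5,.11),"rib front",onz(c,318,165.,.11))
for v in(140,150,160): print("rib L/R",onz(c,314.7,v,.11)[:2],onz(c,321.5,v,.11)[:2])
# roll & stand in top view
g=c["pixels"].astype(int)
for v in(246,252,258): print(v,g[v,296:342].sum(1))
print("colroll",g[230:275,318].sum(1))
E
```

```text
plate top edge [ 0.6163322  -0.08418162  0.086     ] rib rear [ 0.61345006 -0.08448556  0.11      ] rib front [ 0.57327117 -0.08428191  0.11      ]
rib L/R [ 0.60179767 -0.08061761] [ 0.60178687 -0.08846728]
rib L/R [ 0.59052173 -0.08053004] [ 0.59051096 -0.0884426 ]
rib L/R [ 0.57907035 -0.08044035] [ 0.57905961 -0.08841741]
246 [421 422 422 415 423 421 389 395 438 442 443 484 546 597 622 639 661 670
 670 673 669 670 668 667 674 671 672 671 673 672 667 673 673 669 670 628
 535 530 574 579 590 591 586 592 587 585]
252 [422 421 421 418 426 436 521 523 504 508 524 529 548 570 616 634 644 665
 673 667 669 672 669 674 673 673 672 671 671 669 674 673 673 669 671 671
 671 655 625 591 585 585 584 581 586 583]
258 [420 412 423 428 425 436 491 610 619 569 594 622 645 661 663 662 663 664
 668 673 669 673 672 668 667 674 671 671 669 664 671 677 672 673 666 668
 668 634 596 580 582 579 581 578 584 585]
colroll [628 626 623 621 602 515 331 316 434 587 668 675 671 671 676 672 668 672
 670 671 669 674 669 674 670 668 670 671 672 672 676 671 672 669 672 673
 670 670 659 585 582 586 589 585 592]
```

Ledge origin is about (0.6185, -0.0845) with yaw about 0.4°; rib, front and plate agree within 2 mm. Next I'll look at the stand from close before gripping.

```bash
python3 -m crank '[{"dx":-0.06,"dy":-0.40,"dz":0,"wx":0,"wy":0,"wz":0,"claw":0.09},{"dx":-0.06,"dy":-0.40,"dz":0,"wx":0,"wy":0,"wz":0,"claw":0.09},{"dx":-0.06,"dy":-0.40,"dz":0,"wx":0,"wy":0,"wz":0,"claw":0.09},{"dx":-0.06,"dy":-0.40,"dz":0,"wx":0,"wy":0,"wz":0,"claw":0.09},{"dx":-0.06,"dy":-0.40,"dz":0,"wx":0,"wy":0,"wz":0,"claw":0.09},{"dx":-0.06,"dy":-0.40,"dz":0,"wx":0,"wy":0,"wz":0,"claw":0.09},{"dx":-0.06,"dy":-0.40,"dz":0,"wx":0,"wy":0,"wz":0,"claw":0.09},{"dx":-0.06,"dy":-0.40,"dz":0,"wx":0,"wy":0,"wz":0,"claw":0.09},{"dx":-0.06,"dy":-0.40,"dz":0,"wx":0,"wy":0,"wz":0,"claw":0.09}]'; python3 - <<'E'
from workcell import *
from h import *
c=capture("wrist");t=capture("top");pickle.dump((c,t),open("v2.pkl","wb"));save(c,"w3",(200,20,520,260),2.5)
E
```

```text
clock: 3.3
tool_pos: [0.475, 0.3091, 0.3565]
tcp_rot: [1.0, -0.001, 0.0, 0.001]
ft_force: [0.0, 0.0, 0.1]
finger_gap: 0.0903
grasp_force: 0.0
```

View pics/w3.png

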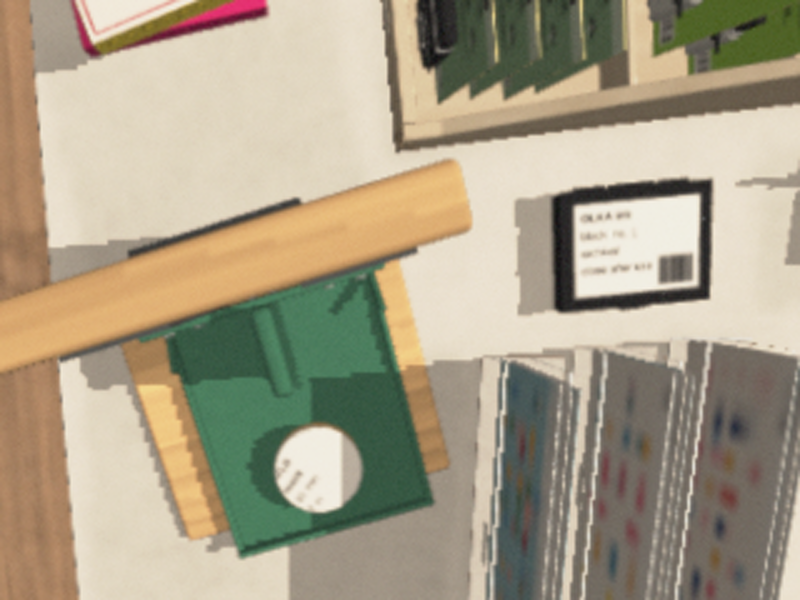

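The wrist crop shows the stand's top bar and the dark strips. The lower ledge has front lip corners at crop (240,555) and (433,502), i.e. pixels (296,242) and (373,221), and its rib front is at (314,177). The lower ledge slid with the strips, so its pose plus 120 mm is where the new one goes.

```bash
python3 - <<'E'
from h import *
c,t=pickle.load(open("v2.pkl","rb"))
h=cv2.cvtColor(c["pixels"],cv2.COLOR_RGB2HSV);m=cv2.inRange(h,(60,90,25),(88,255,255))
n,lab,st,_=cv2.connectedComponentsWithStats(m);i=lab[225,320] if lab[225,320] else 1+np.argmax(st[1:,4]);print(st[i]);m=(lab==i)
def fit(P,n):
    P=np.array(P);p=cv2.fitLine(P[:,:2].astype(np.float32),cv2.DIST_HUBER,0,.01,.01).ravel();d=p[:2]*(1 if abs(p[0])<=abs(p[1]) and p[1]>0 or abs(p[0])>abs(p[1]) and p[0]>0 else -1)
    print(n,"dir deg",np.degrees(np.arctan2(d[1],d[0])).round(2),"pt",p[2:].round(4));return d,p[2:]
F=[onz(c,u,np.nonzero(m[:,u])[0][-1]+.5,.024) for u in range(302,370,4)]
dF,pF=fit(F,"front")
Rr=[onz(c,np.nonzero(m[v])[0][-1]+.5,v,.020) for v in range(150,214,4)]
dR,pR=fit(Rr,"right")
Ll=[onz(c,np.nonzero(m[v])[0][0]-.5,v,.020) for v in range(180,236,4)]
dL,pL=fit(Ll,"left")
# rib: edges by gradient; print rows
g=c["pixels"].astype(int).sum(2)
for v in(150,156,162,168): print(v,g[v,296:325])
print(g[165:185,313],g[165:185,315])
# beam edges (z .244) front edge lower
b=cv2.inRange(h,(8,60,120),(25,255,255))
B=[];T=[]
for u in range(240,375,6):
    r=np.nonzero(b[60:165,u])[0]+60
    r=np.split(r,np.nonzero(np.diff(r)>2)[0]+1)[0]
    B.append(onz(c,u,r[-1]+.5,.244));T.append(onz(c,u,r[0]-.5,.244))
fit(B,"beam front");fit(T,"beam rear")
print("beam right corners",onz(c,388.5,110.5,.244),onz(c,383,84,.244))
E
```

```text
[ 268  128  104  114 6431]
front dir deg 106.09 pt [0.4054 0.3017]
right dir deg 15.66 pt [0.4878 0.2544]
left dir deg 15.8 pt [0.4451 0.3664]
150 [206 193 208 203 187 191 219 254 274 290 295 308 302 275 241 228 220 251
 272 294 293 303 298 299 294 297 292 291 295]
156 [210 210 215 204 215 212 195 180 228 262 282 295 292 301 314 272 229 222
 227 236 266 292 287 282 294 289 303 294 293]
162 [220 214 197 210 205 213 201 209 190 205 235 276 285 294 298 307 296 265
 229 228 237 259 298 296 293 291 299 294 299]
168 [200 206 208 206 213 212 215 208 197 205 182 204 239 270 282 294 303 311
 290 250 222 222 265 286 295 302 294 293 297]
[306 302 294 311 311 308 309 311 297 307 293 299 260 237 287 301 290 298
 298 286] [222 234 240 250 266 270 279 295 310 310 302 298 266 262 281 294 302 288
 290 298]
beam front dir deg 106.07 pt [0.5504 0.3211]
beam rear dir deg 106.05 pt [0.5733 0.3208]
beam right corners [0.56925743 0.25956952 0.244     ] [0.58794284 0.26457832 0.244     ]
```

```bash
python3 - <<'E'
from h import *
c,t=pickle.load(open("v2.pkl","rb"));a=np.radians(16);R=np.array([[np.cos(a),np.sin(a)],[-np.sin(a),np.cos(a)]])
g=cv2.GaussianBlur(c["pixels"].astype(np.float32).sum(2),(1,5),.8)
for v in(156,160,164,168):
    r=g[v,298:322];d=np.diff(r);i=d[2:14].argmax()+2;j=i+4+d[i+4:i+12].argmin();
    print(v,"rib L,R,mid y'",i+298.5,j+298.5,[(R@onz(c,u,v,.12)[:2]).round(4) for u in(i+298.5,j+298.5,(i+j)/2+298.5)])
print("rib front",R@onz(c,314,177.3,.12)[:2])
print("cam",R@c["world_from_camera"][:2,3])
for u in(300,330,352): print(u,c["pixels"][:,u].astype(int).sum(1)[105:165])
E
```

```text
156 rib L,R,mid y' 303.5 311.5 [array([0.5973, 0.1733]), array([0.5947, 0.1646]), array([0.596 , 0.1689])]
160 rib L,R,mid y' 305.5 311.5 [array([0.5924, 0.1724]), array([0.5904, 0.1659]), array([0.5914, 0.1691])]
164 rib L,R,mid y' 306.5 313.5 [array([0.5877, 0.1727]), array([0.5855, 0.1649]), array([0.5866, 0.1688])]
168 rib L,R,mid y' 307.5 314.5 [array([0.583 , 0.1729]), array([0.5808, 0.1651]), array([0.5819, 0.169 ])]
rib front [0.57071617 0.16872749]
cam [0.61925159 0.14449685]
300 [276 189 240 361 450 485 510 523 531 533 538 529 512 499 494 493 493 505
 518 516 524 525 525 519 520 518 517 522 513 520 498 472 428 369 307 279
 297 257 205 202 190 209 194 194 194 187 195 217 209 208 211 215 213 210
 215 204 207 205 213 205]
330 [542 542 537 546 540 528 517 495 501 505 510 522 524 521 522 517 512 519
 521 519 508 491 463 416 333 274 260 280 283 314 315 309 294 300 294 299
 303 301 298 295 301 298 297 294 294 296 295 290 295 294 295 294 302 283
 288 288 297 290 289 291]
352 [545 536 536 531 524 519 517 517 517 514 510 509 515 513 497 469 424 355
 284 264 274 303 356 487 548 554 539 530 515 512 495 431 391 335 276 260
 248 243 232 263 255 256 237 222 200 179 184 188 206 205 209 210 200 214
 212 231 259 254 243 245]
```

Strips: yaw 16.0°, home origin at world about (0.546, 0.333), side offset about -8 mm, which is within the stated 3 to 8.5. Now I'll grip the rib.

```bash
python3 -m crank '[{"dx":0.114,"dy":0.3935,"dz":0,"wx":0,"wy":0,"wz":-0.5,"claw":0.03},{"dx":0.114,"dy":0.3935,"dz":0,"wx":0,"wy":0,"wz":-0.5,"claw":0.03},{"dx":0.114,"dy":0.3935,"dz":0,"wx":0,"wy":0,"wz":-0.5,"claw":0.03},{"dx":0.114,"dy":0.3935,"dz":0,"wx":0,"wy":0,"wz":-0.5,"claw":0.03},{"dx":0.114,"dy":0.3935,"dz":0,"wx":0,"wy":0,"wz":-0.5,"claw":0.03},{"dx":0.114,"dy":0.3935,"dz":0,"wx":0,"wy":0,"wz":-0.5,"claw":0.03},{"dx":0.114,"dy":0.3935,"dz":0.05,"wx":0,"wy":0,"wz":-0.5,"claw":0.03},{"dx":0.114,"dy":0.3935,"dz":0.11,"wx":0,"wy":0,"wz":-0.5,"claw":0.03},{"dx":0.114,"dy":0.3935,"dz":0.17,"wx":0,"wy":0,"wz":-0.5,"claw":0.03},{"dx":0.114,"dy":0.3935,"dz":0.22,"wx":0,"wy":0,"wz":-0.5,"claw":0.03},{"dx":0.114,"dy":0.3935,"dz":0.22,"wx":0,"wy":0,"wz":-0.5,"claw":0.03},{"dx":0.114,"dy":0.3935,"dz":0.22,"wx":0,"wy":0,"wz":-0.5,"claw":0.03}]'; python3 - <<'E'
from workcell import *
from h import *
c=capture("wrist");save(c,"w4",(200,60,440,240),3.3)
E
```

```text
clock: 4.9
tool_pos: [0.5892, -0.0832, 0.1388]
tcp_rot: [1.0, 0.004, 0.001, 0.0]
ft_force: [0.9, -0.6, -0.6]
finger_gap: 0.0301
grasp_force: 0.0
```

View pics/w4.png

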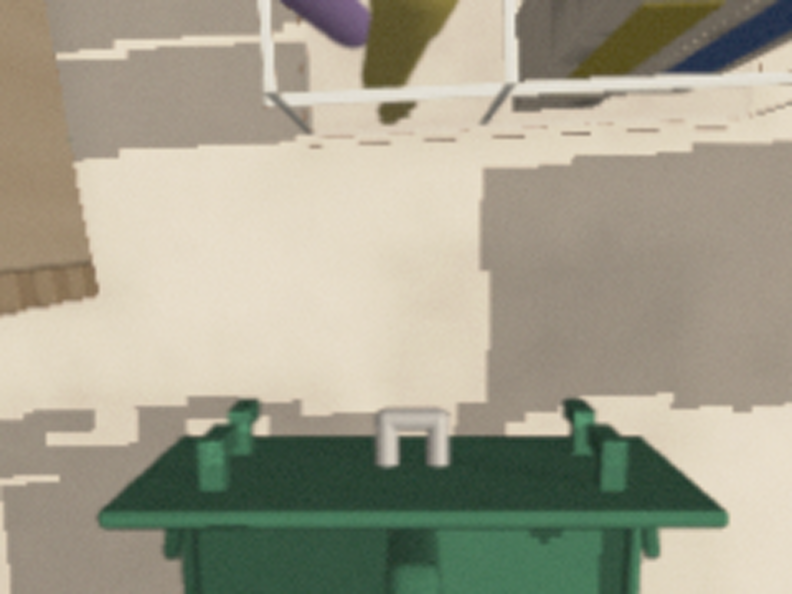

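The close view shows the plate top edge centred at crop col 413 (pixel 325), the claws and the wire striker. The ledge middle is y ≈ -0.0846, so I'll descend and grip.

```bash
python3 -m crank '[{"dx":0,"dy":0.0013,"dz":0.03,"wx":0,"wy":0,"wz":0,"claw":0.03},{"dx":0,"dy":0.0013,"dz":0.06,"wx":0,"wy":0,"wz":0,"claw":0.03},{"dx":0,"dy":0.0013,"dz":0.06,"wx":0,"wy":0,"wz":0,"claw":0.03},{"dx":0,"dy":0.0013,"dz":0.06,"wx":0,"wy":0,"wz":0,"claw":0.0},{"dx":0,"dy":0.0013,"dz":0.06,"wx":0,"wy":0,"wz":0,"claw":0.0},{"dx":0,"dy":0.0013,"dz":0.06,"wx":0,"wy":0,"wz":0,"claw":0.0},{"dx":0,"dy":0.0013,"dz":0.06,"wx":0,"wy":0,"wz":0,"claw":0.0},{"dx":0,"dy":0.0013,"dz":0.06,"wx":0,"wy":0,"wz":0,"claw":0.0}]' 50; python3 - <<'E'
from workcell import *
print(state())
E
```

```text
clock: 5.95
tool_pos: [0.5892, -0.0842, 0.0783]
tcp_rot: [1.0, 0.004, 0.001, 0.0]
ft_force: [-1.2, -1.6, 6.6]
finger_gap: 0.01
grasp_force: 50.0
{'clock': 5.95, 'qpos': array([ 0.61002764,  0.65805653, -0.69115342,  1.79794926,  0.53262103,
        0.87781753, -1.89143026]), 'dq': array([-4.73914756e-04, -1.42725975e-03,  1.17487944e-03, -1.48156963e-03,
        2.96841385e-05, -2.24889913e-04,  1.60569422e-03]), 'joint_efforts': array([-8.08742233e-01, -5.06175756e+01, -1.10961860e+01, -1.92828226e+01,
       -9.52405413e-02, -4.47051963e-01,  4.33061365e-02]), 'tool_pos': array([ 0.58918095, -0.08420368,  0.07832037]), 'tcp_rot': array([9.99991181e-01, 3.98996192e-03, 1.21362564e-03, 4.94234705e-04]), 'ft_force': array([-1.20622564, -1.57133155,  6.62295365]), 'moment': array([-0.08931751,  0.17539623, -0.09388983]), 'grasp_force': 50.00349819660187, 'finger_gap': 0.010036450264844813}
```

Gripped: gap 10.0 mm, 50 N. I'll lift and check the weight.

```bash
python3 -m crank '[{"dx":0,"dy":0,"dz":-0.01,"wx":0,"wy":0,"wz":0,"claw":0.0},{"dx":0,"dy":0,"dz":-0.03,"wx":0,"wy":0,"wz":0,"claw":0.0},{"dx":0,"dy":0,"dz":-0.05,"wx":0,"wy":0,"wz":0,"claw":0.0},{"dx":0,"dy":0,"dz":-0.10,"wx":0,"wy":0,"wz":0,"claw":0.0},{"dx":0,"dy":0,"dz":-0.15,"wx":0,"wy":0,"wz":0,"claw":0.0},{"dx":0,"dy":0,"dz":-0.20,"wx":0,"wy":0,"wz":0,"claw":0.0},{"dx":0,"dy":0,"dz":-0.20,"wx":0,"wy":0,"wz":0,"claw":0.0}]' 60; python3 - <<'E'
from workcell import *
s=state();print(s["qpos"],s["moment"],s["tool_pos"],s["tcp_rot"])
E
```

```text
clock: 6.82
tool_pos: [0.591, -0.083, 0.2828]
tcp_rot: [1.0, 0.005, 0.005, 0.001]
ft_force: [0.5, 0.8, -3.4]
finger_gap: 0.0096
grasp_force: 60.0
[ 0.71610796  0.43059178 -0.82875397  1.62530497  0.3359122   1.22387908
 -1.74151392] [ 0.02561139 -0.05281023 -0.04554358] [ 0.59096967 -0.08296685  0.28283596] [9.99977039e-01 4.56157150e-03 4.92322240e-03 9.35118330e-04]
```

```bash
python3 -m crank '[{"dx":-0.011,"dy":-0.03,"dz":0,"wx":0,"wy":0,"wz":-4,"claw":0},{"dx":-0.022,"dy":-0.07,"dz":0,"wx":0,"wy":0,"wz":-8,"claw":0},{"dx":-0.033,"dy":-0.11,"dz":0,"wx":0,"wy":0,"wz":-12,"claw":0},{"dx":-0.044,"dy":-0.15,"dz":0,"wx":0,"wy":0,"wz":-15.5,"claw":0},{"dx":-0.055,"dy":-0.19,"dz":0,"wx":0,"wy":0,"wz":-15.5,"claw":0},{"dx":-0.066,"dy":-0.23,"dz":0,"wx":0,"wy":0,"wz":-15.5,"claw":0},{"dx":-0.077,"dy":-0.27,"dz":0,"wx":0,"wy":0,"wz":-15.5,"claw":0},{"dx":-0.088,"dy":-0.31,"dz":0,"wx":0,"wy":0,"wz":-15.5,"claw":0},{"dx":-0.1,"dy":-0.35,"dz":0,"wx":0,"wy":0,"wz":-15.5,"claw":0},{"dx":-0.1115,"dy":-0.385,"dz":0,"wx":0,"wy":0,"wz":-15.5,"claw":0},{"dx":-0.1115,"dy":-0.397,"dz":0,"wx":0,"wy":0,"wz":-15.5,"claw":0},{"dx":-0.1115,"dy":-0.397,"dz":0,"wx":0,"wy":0,"wz":-15.5,"claw":0},{"dx":-0.1115,"dy":-0.397,"dz":0,"wx":0,"wy":0,"wz":-15.5,"claw":0}]'; python3 - <<'E'
from workcell import *
from h import *
s=state();print(s["qpos"],s["ft_force"],s["moment"],s["tool_pos"],s["tcp_rot"])
c=capture("wrist");pickle.dump(c,open("v5.pkl","wb"));save(c,"w5",(120,20,520,320),2)
E
```

```text
clock: 8.45
tool_pos: [0.4731, 0.3111, 0.2762]
tcp_rot: [0.99, 0.139, -0.0, 0.001]
ft_force: [0.7, -0.2, -3.4]
finger_gap: 0.0101
grasp_force: 60.0
[ 0.11876223  0.42994157 -0.97677105  1.69559961  0.37712919  1.22044225
 -2.24101836] [ 0.65053775 -0.24607226 -3.40455898] [-0.05938252 -0.08534904  0.09040266] [0.47313575 0.31111798 0.27617812] [ 9.90324210e-01  1.38770970e-01 -4.05470362e-04  6.42767324e-04]
```

View pics/w5.png

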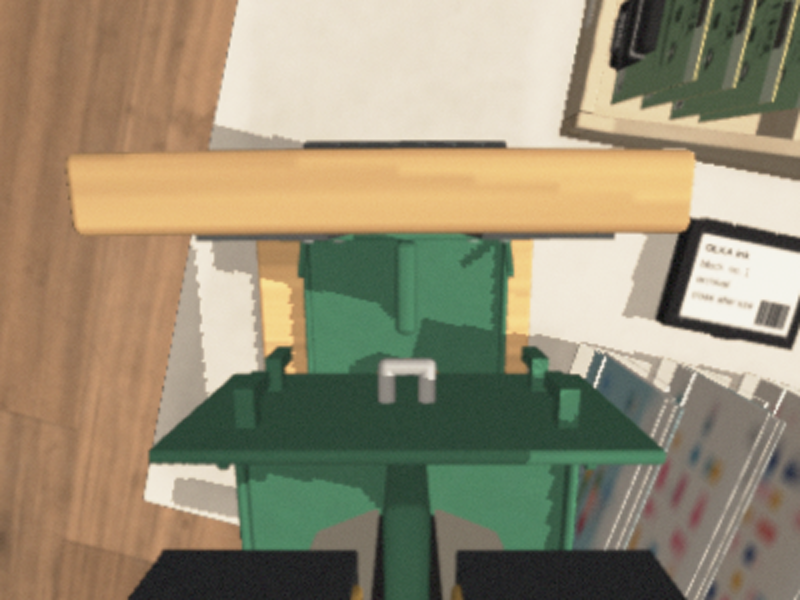

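The ledge is parallel to the beam. The held rib (crop col 407), lower rib (407), claws (246/568, mid 407) and strips (mid ~405) all line up. I'll check the pitch and the distance to the strips.

```bash
python3 - <<'E'
from h import *
c=pickle.load(open("v5.pkl","rb"));a=np.radians(16);R=np.array([[np.cos(a),np.sin(a)],[-np.sin(a),np.cos(a)]])
g=c["pixels"][:,:,1].astype(int)
print(g[195:256,340]); print(g[125:150,215],g[125:150,400])
zu=.2762-.0783
f=lambda u,v,z:(R@onz(c,u,v,z)[:2]).round(4)
print("underside",zu,"tcp",R@[.4731,.3111])
print("plate bottom",f(323,207.5,zu),"plate top rear edge",f(323,246,zu+.086))
print("plate top ends",f(195.5,246,zu+.086),f(452,246,zu+.086))
print("low plate top / rib front",f(323,139,.096),f(323,185.5,.12))
print("beam front L/R",f(156.5,136.5,.244),f(464.5,135,.244),"strip",f(220,139,.23),f(425,138,.23))
E
```

```text
[ 91  96  96  92  89  95  91  90  94  95  93  83  73  68  67  70  71  71
  74  72  71  71  71  68  75  66  70  71  70  74  72  70  70  71  73  73
  72  72  72  76  70  73  72  72  71  73  70  70  72  75  82  90  96  96
  93  89  89 112 131 132 132]
[192 190 192 192 193 190 193 190 176 166 157 137 127 143 166 195 207 190
 162 165 167 168 167 170 169] [190 188 183 188 189 188 184 174 165 151 134 106  94  99 173 221 232 233
 234 233 232 231 233 231 233]
underside 0.19790000000000002 tcp [0.54052369 0.16864448]
plate bottom [0.5677 0.1692] plate top rear edge [0.5687 0.1693]
plate top ends [0.5687 0.2297] [0.5686 0.1082]
low plate top / rib front [0.6121 0.1691] [0.5709 0.1691]
beam front L/R [0.6181 0.2604] [0.6187 0.0922] strip [0.616  0.2295] [0.6166 0.1097]
```

```bash
python3 -m crank '[{"dx":0,"dy":0,"dz":0.025,"wx":0,"wy":0,"wz":0,"claw":0},{"dx":0,"dy":0,"dz":0.05,"wx":0,"wy":0,"wz":0,"claw":0},{"dx":0.015,"dy":0,"dz":0.051,"wx":0,"wy":0,"wz":0,"claw":0},{"dx":0.03,"dy":0,"dz":0.051,"wx":0,"wy":0,"wz":0,"claw":0},{"dx":0.033,"dy":0,"dz":0.051,"wx":0,"wy":0,"wz":0,"claw":0},{"dx":0.033,"dy":0,"dz":0.051,"wx":0,"wy":0,"wz":0,"claw":0},{"dx":0.033,"dy":0,"dz":0.051,"wx":0,"wy":0,"wz":0,"claw":0}]'; python3 - <<'E'
from workcell import *
import numpy as np
s=state();a=np.radians(16);R=np.array([[np.cos(a),np.sin(a)],[-np.sin(a),np.cos(a)]]);print(R@s["tool_pos"][:2],s["tool_pos"][2],R@s["ft_force"][:2],s["ft_force"][2],s["moment"],s["qpos"][6],s["tcp_rot"])
E
```

```text
clock: 9.38
tool_pos: [0.5045, 0.3217, 0.2261]
tcp_rot: [0.99, 0.139, 0.0, -0.0]
ft_force: [1.2, -0.6, -2.6]
finger_gap: 0.0098
grasp_force: 60.0
[0.57357709 0.17014797] 0.2260772742276374 [ 1.02929819 -0.90312935] -2.5706985031196004 [ 0.0783343  -0.02656841  0.02028494] -2.272892392943826 [ 9.90240896e-01  1.39366276e-01  8.46783015e-05 -4.89224007e-05]
```

```bash
cat > st.py <<'E'
from workcell import *
import numpy as np
s=state();a=np.radians(16);R=np.array([[np.cos(a),np.sin(a)],[-np.sin(a),np.cos(a)]]);print("x'y'",(R@s["tool_pos"][:2]).round(4),"z",s["tool_pos"][2].round(4),"F'",(R@s["ft_force"][:2]).round(1),s["ft_force"][2].round(1),"M",s["moment"].round(2),s["tcp_rot"].round(4))
E
python3 -m crank '[{"dx":0,"dy":0.001,"dz":0,"wx":0,"wy":0,"wz":0,"claw":0},{"dx":0.003,"dy":0.001,"dz":0,"wx":0,"wy":0,"wz":0,"claw":0},{"dx":0.005,"dy":0.001,"dz":0,"wx":0,"wy":0,"wz":0,"claw":0},{"dx":0.007,"dy":0.001,"dz":0,"wx":0,"wy":0,"wz":0,"claw":0},{"dx":0.007,"dy":0.001,"dz":0,"wx":0,"wy":0,"wz":0,"claw":0}]'; python3 st.py
```

```text
clock: 10.0
tool_pos: [0.512, 0.3224, 0.2257]
tcp_rot: [0.99, 0.139, -0.0, -0.0]
ft_force: [0.0, -0.1, -3.4]
finger_gap: 0.0097
grasp_force: 60.0
x'y' [0.581  0.1688] z 0.2257 F' [ 0.  -0.1] -3.4 M [ 0.04 -0.03  0.02] [ 9.903e-01  1.390e-01 -0.000e+00 -1.000e-04]
```

```bash
python3 -m crank '[{"dx":0.002,"dy":0,"dz":0,"wx":0,"wy":0,"wz":0,"claw":0},{"dx":0.004,"dy":0,"dz":0,"wx":0,"wy":0,"wz":0,"claw":0},{"dx":0.0055,"dy":0,"dz":0,"wx":0,"wy":0,"wz":0,"claw":0},{"dx":0.0055,"dy":0,"dz":0,"wx":0,"wy":0,"wz":0,"claw":0}]'; python3 st.py
```

```text
clock: 10.5
tool_pos: [0.5172, 0.3239, 0.2257]
tcp_rot: [0.99, 0.139, -0.0, -0.0]
ft_force: [0.2, 0.5, -2.8]
finger_gap: 0.0097
grasp_force: 60.0
x'y' [0.5864 0.1688] z 0.2257 F' [0.3 0.4] -2.8 M [ 0.03 -0.04  0.01] [ 0.9903  0.139  -0.     -0.    ]
```

Claws are about 8 mm in with no force. I'll keep feeling for plate contact.

```bash
python3 -m crank '[{"dx":0.001,"dy":0,"dz":0,"wx":0,"wy":0,"wz":0,"claw":0},{"dx":0.002,"dy":0,"dz":0,"wx":0,"wy":0,"wz":0,"claw":0},{"dx":0.002,"dy":0,"dz":0,"wx":0,"wy":0,"wz":0,"claw":0}]'; python3 st.py;  python3 -m crank '[{"dx":0.001,"dy":0,"dz":0,"wx":0,"wy":0,"wz":0,"claw":0},{"dx":0.0015,"dy":0,"dz":0,"wx":0,"wy":0,"wz":0,"claw":0},{"dx":0.0015,"dy":0,"dz":0,"wx":0,"wy":0,"wz":0,"claw":0}]'; python3 st.py
```

```text
clock: 10.88
tool_pos: [0.5177, 0.324, 0.2256]
tcp_rot: [0.99, 0.139, -0.001, 0.001]
ft_force: [-5.8, -2.8, 0.3]
finger_gap: 0.0096
grasp_force: 60.0
x'y' [0.5869 0.1688] z 0.2256 F' [-6.3 -1.1] 0.3 M [-0.42  0.91  0.09] [ 9.902e-01  1.395e-01 -1.200e-03  7.000e-04]
clock: 11.25
tool_pos: [0.5177, 0.3241, 0.2256]
tcp_rot: [0.99, 0.14, -0.002, 0.001]
ft_force: [-8.8, -4.5, 3.6]
finger_gap: 0.0092
grasp_force: 60.0
x'y' [0.587  0.1689] z 0.2256 F' [-9.7 -1.9] 3.6 M [-0.92  1.8   0.11] [ 0.9902  0.1397 -0.0025  0.0013]
```

```bash
python3 -m crank '[{"dx":-0.0025,"dy":0,"dz":0,"wx":0,"wy":0,"wz":0,"claw":0},{"dx":-0.0025,"dy":0,"dz":0.002,"wx":0,"wy":0,"wz":0,"claw":0},{"dx":-0.0025,"dy":0,"dz":0.004,"wx":0,"wy":0,"wz":0,"claw":0},{"dx":-0.0025,"dy":0,"dz":0.006,"wx":0,"wy":0,"wz":0,"claw":0},{"dx":-0.0025,"dy":0,"dz":0.006,"wx":0,"wy":0,"wz":0,"claw":0}]'; python3 st.py
```

```text
clock: 11.88
tool_pos: [0.5174, 0.3245, 0.2203]
tcp_rot: [0.99, 0.139, -0.0, 0.0]
ft_force: [-5.7, -1.6, 4.4]
finger_gap: 0.0098
grasp_force: 60.0
x'y' [0.5868 0.1693] z 0.2203 F' [-5.9  0.1] 4.4 M [-0.45  1.21  0.06] [ 9.902e-01  1.393e-01 -3.000e-04  1.000e-04]
```

```bash
python3 -m crank '[{"dx":-0.0005,"dy":0,"dz":0.002,"wx":0,"wy":0,"wz":0,"claw":0},{"dx":-0.0005,"dy":0,"dz":0.004,"wx":0,"wy":0,"wz":0,"claw":0},{"dx":-0.0005,"dy":0,"dz":0.004,"wx":0,"wy":0,"wz":0,"claw":0}]'; python3 st.py; python3 -m crank '[{"dx":0,"dy":0,"dz":0.002,"wx":0,"wy":0,"wz":0,"claw":0},{"dx":0,"dy":0,"dz":0.003,"wx":0,"wy":0,"wz":0,"claw":0},{"dx":0,"dy":0,"dz":0.003,"wx":0,"wy":0,"wz":0,"claw":0}]'; python3 st.py
```

```text
clock: 12.25
tool_pos: [0.5173, 0.3249, 0.2173]
tcp_rot: [0.99, 0.139, 0.0, -0.0]
ft_force: [-6.6, -2.0, 8.6]
finger_gap: 0.0099
grasp_force: 60.0
x'y' [0.5868 0.1697] z 0.2173 F' [-6.9 -0.1] 8.6 M [-0.47  1.25  0.11] [ 9.902e-01  1.394e-01  4.000e-04 -3.000e-04]
clock: 12.62
tool_pos: [0.5167, 0.3248, 0.2134]
tcp_rot: [0.99, 0.139, -0.0, -0.0]
ft_force: [-6.6, -1.4, 0.1]
finger_gap: 0.0097
grasp_force: 60.0
x'y' [0.5862 0.1698] z 0.2134 F' [-6.7  0.4] 0.1 M [-0.18  1.37  0.01] [ 9.902e-01  1.394e-01 -3.000e-04 -4.000e-04]
```

```bash
python3 -m crank '[{"dx":0,"dy":0,"dz":0.0015,"wx":0,"wy":0,"wz":0,"claw":0},{"dx":0,"dy":0,"dz":0.003,"wx":0,"wy":0,"wz":0,"claw":0},{"dx":0,"dy":0,"dz":0.003,"wx":0,"wy":0,"wz":0,"claw":0}]'; python3 st.py; python3 -m crank '[{"dx":0,"dy":0,"dz":0.0015,"wx":0,"wy":0,"wz":0,"claw":0},{"dx":0,"dy":0,"dz":0.002,"wx":0,"wy":0,"wz":0,"claw":0},{"dx":0,"dy":0,"dz":0.002,"wx":0,"wy":0,"wz":0,"claw":0}]'; python3 st.py
```

```text
clock: 13.0
tool_pos: [0.5176, 0.324, 0.2093]
tcp_rot: [0.99, 0.139, -0.0, -0.0]
ft_force: [-2.2, 1.2, -4.1]
finger_gap: 0.0099
grasp_force: 60.0
x'y' [0.5869 0.1687] z 0.2093 F' [-1.8  1.7] -4.1 M [-0.07  0.54  0.11] [ 9.903e-01  1.391e-01 -1.000e-04 -0.000e+00]
clock: 13.38
tool_pos: [0.5177, 0.3241, 0.2084]
tcp_rot: [0.99, 0.139, 0.0, 0.0]
ft_force: [-4.3, -2.2, 2.3]
finger_gap: 0.0096
grasp_force: 60.0
x'y' [0.5869 0.1688] z 0.2084 F' [-4.7 -0.9] 2.3 M [-0.32  0.88  0.16] [9.903e-01 1.391e-01 3.000e-04 1.000e-04]
```

```bash
python3 -m crank '[{"dx":0,"dy":0,"dz":0.001,"wx":0,"wy":0,"wz":0,"claw":0},{"dx":0,"dy":0,"dz":0.002,"wx":0,"wy":0,"wz":0,"claw":0},{"dx":0,"dy":0,"dz":0.002,"wx":0,"wy":0,"wz":0,"claw":0}]'; python3 st.py
```

```text
clock: 13.75
tool_pos: [0.5176, 0.3241, 0.2082]
tcp_rot: [0.99, 0.139, 0.001, 0.0]
ft_force: [-7.7, -5.1, 13.2]
finger_gap: 0.0101
grasp_force: 60.0
x'y' [0.5869 0.1689] z 0.2082 F' [-8.8 -2.8] 13.2 M [-1.12  1.64  0.13] [9.903e-01 1.391e-01 7.000e-04 5.000e-04]
```

The hard floor is reached: the force rose 11 N over 0.2 mm. I'll tug up lightly to confirm the lock.

```bash
python3 -m crank '[{"dx":0,"dy":0,"dz":-0.003,"wx":0,"wy":0,"wz":0,"claw":0},{"dx":0,"dy":0,"dz":-0.0055,"wx":0,"wy":0,"wz":0,"claw":0},{"dx":0,"dy":0,"dz":-0.0055,"wx":0,"wy":0,"wz":0,"claw":0}]'; python3 st.py
```

```text
clock: 14.12
tool_pos: [0.5177, 0.3237, 0.21]
tcp_rot: [0.99, 0.139, -0.0, -0.0]
ft_force: [1.5, 1.7, -12.6]
finger_gap: 0.0099
grasp_force: 60.0
x'y' [0.5869 0.1684] z 0.21 F' [1.9 1.2] -12.6 M [0.48 0.05 0.14] [ 9.903e-01  1.389e-01 -4.000e-04 -1.000e-04]
```

Locked: 12.6 N upward moved it under 2 mm. I'll settle it, release and rise clear.

```bash
python3 -m crank '[{"dx":0,"dy":0,"dz":0.0025,"wx":0,"wy":0,"wz":0,"claw":0},{"dx":0,"dy":0,"dz":0.0025,"wx":0,"wy":0,"wz":0,"claw":0.03},{"dx":0,"dy":0,"dz":0.0025,"wx":0,"wy":0,"wz":0,"claw":0.03},{"dx":0,"dy":0,"dz":0.0025,"wx":0,"wy":0,"wz":0,"claw":0.03},{"dx":0,"dy":0,"dz":-0.02,"wx":0,"wy":0,"wz":0,"claw":0.03},{"dx":0,"dy":0,"dz":-0.06,"wx":0,"wy":0,"wz":0,"claw":0.03},{"dx":0,"dy":0,"dz":-0.11,"wx":0,"wy":0,"wz":0,"claw":0.06},{"dx":-0.02,"dy":0,"dz":-0.15,"wx":0,"wy":0,"wz":0,"claw":0.08},{"dx":-0.02,"dy":0,"dz":-0.15,"wx":0,"wy":0,"wz":0,"claw":0.08},{"dx":-0.02,"dy":0,"dz":-0.15,"wx":0,"wy":0,"wz":0,"claw":0.08}]'; python3 st.py; python3 - <<'E'
from workcell import *
from h import *
print(state()["tool_pos"])
c,t=pickle.load(open("v1.pkl","rb"));print("roll",onz(c,318,253.5,.018))
h=cv2.cvtColor(t["pixels"],cv2.COLOR_RGB2HSV)
c=capture("wrist");pickle.dump(c,open("v6.pkl","wb"));save(c,"w6",(120,20,520,320),2)
E
```

```text
clock: 15.38
tool_pos: [0.4986, 0.3181, 0.3611]
tcp_rot: [0.99, 0.139, 0.0, 0.0]
ft_force: [0.5, 0.1, -0.6]
finger_gap: 0.0652
grasp_force: 0.0
x'y' [0.567  0.1683] z 0.3611 F' [ 0.5 -0. ] -0.6 M [-0.03  0.02  0.01] [9.903e-01 1.388e-01 4.000e-04 4.000e-04]
[0.4986275  0.31809299 0.36110287]
roll [ 0.42760644 -0.08229122  0.018     ]
```

View pics/w6.png

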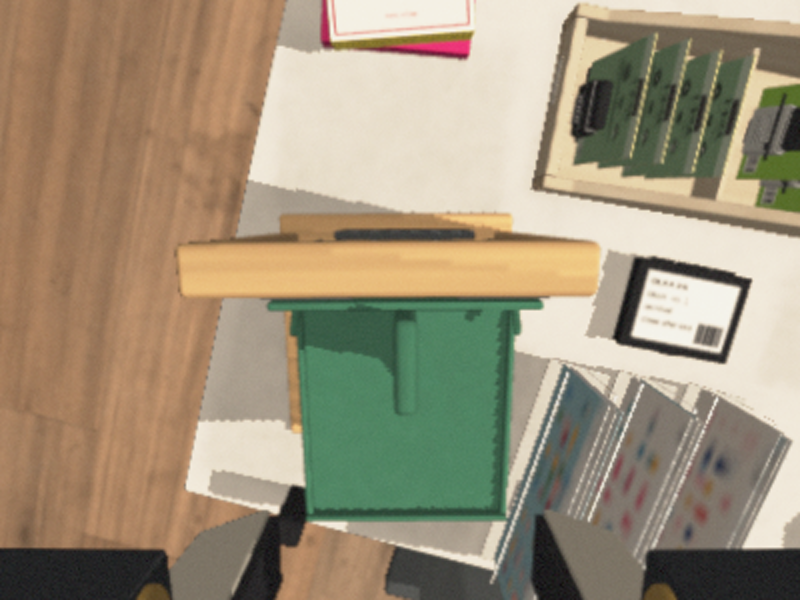

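The ledge hangs home: its plate lies against the strips along the bar (crop row 305), it looks level, and the stamp and ink pad are untouched. Next is the roll. The turquoise look-alike is 70 mm to its right, so I'll turn the finger line away from it (tool yaw 60°).

```bash
python3 -m crank '[{"dx":-0.018,"dy":0.037,"dz":0,"wx":0,"wy":0,"wz":-5,"claw":0.08},{"dx":-0.045,"dy":0.09,"dz":0,"wx":0,"wy":0,"wz":-11,"claw":0.08},{"dx":-0.072,"dy":0.146,"dz":0,"wx":0,"wy":0,"wz":-18,"claw":0.08},{"dx":-0.1,"dy":0.2,"dz":0,"wx":0,"wy":0,"wz":-26,"claw":0.08},{"dx":-0.127,"dy":0.26,"dz":0,"wx":0,"wy":0,"wz":-34,"claw":0.08},{"dx":-0.155,"dy":0.315,"dz":0,"wx":0,"wy":0,"wz":-42,"claw":0.08},{"dx":-0.1786,"dy":0.365,"dz":0.03,"wx":0,"wy":0,"wz":-44,"claw":0.08},{"dx":-0.1786,"dy":0.365,"dz":0.09,"wx":0,"wy":0,"wz":-44,"claw":0.08},{"dx":-0.1786,"dy":0.365,"dz":0.15,"wx":0,"wy":0,"wz":-44,"claw":0.08},{"dx":-0.1786,"dy":0.365,"dz":0.2,"wx":0,"wy":0,"wz":-44,"claw":0.08},{"dx":-0.1786,"dy":0.365,"dz":0.2,"wx":0,"wy":0,"wz":-44,"claw":0.08},{"dx":-0.1786,"dy":0.365,"dz":0.2,"wx":0,"wy":0,"wz":-44,"claw":0.08}]'; python3 - <<'E'
from workcell import *
from h import *
s=state();print(s["tool_pos"],s["tcp_rot"],s["qpos"])
c=capture("wrist");pickle.dump(c,open("v7.pkl","wb"));save(c,"w7")
print(proj(c,s["tool_pos"]),proj(c,[.4276,-.0823,.018]))
E
```

```text
clock: 16.92
tool_pos: [0.4281, -0.081, 0.1623]
tcp_rot: [0.866, 0.5, 0.001, -0.0]
ft_force: [0.2, 0.6, 0.7]
finger_gap: 0.0801
grasp_force: 0.0
[ 0.42808968 -0.08103712  0.16231967] [ 8.65844596e-01  5.00312733e-01  5.17276781e-04 -1.94029998e-04] [ 0.96615327  0.29597729 -0.94948711  2.11472119  0.31293597  0.87510296
 -0.68934215]
[324.90158969 293.62641079] [324.29314747 222.85014361]
```

View pics/w7.png

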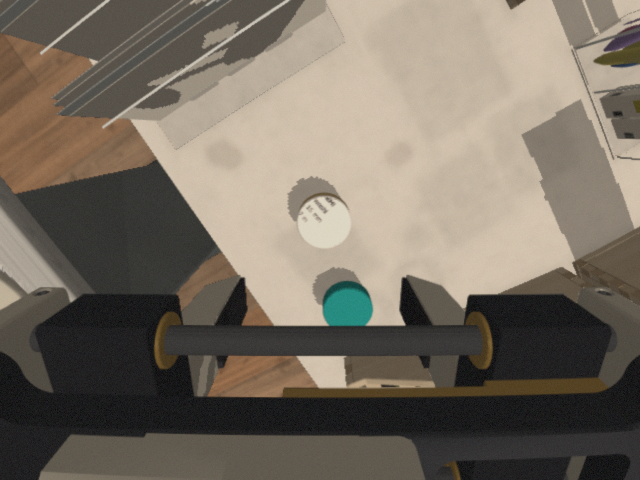

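The white roll is at (324,221), as predicted within 2 px. The turquoise one at (348,303) is clear of the finger line. I'll descend and grip gently.

```bash
python3 -m crank '[{"dx":0.001,"dy":0,"dz":0.06,"wx":0,"wy":0,"wz":0,"claw":0.08},{"dx":0.001,"dy":0,"dz":0.11,"wx":0,"wy":0,"wz":0,"claw":0.08},{"dx":0.001,"dy":0,"dz":0.14,"wx":0,"wy":0,"wz":0,"claw":0.08},{"dx":0.001,"dy":0,"dz":0.155,"wx":0,"wy":0,"wz":0,"claw":0.08},{"dx":0.001,"dy":0,"dz":0.156,"wx":0,"wy":0,"wz":0,"claw":0.08},{"dx":0.001,"dy":0,"dz":0.156,"wx":0,"wy":0,"wz":0,"claw":0.08},{"dx":0.001,"dy":0,"dz":0.156,"wx":0,"wy":0,"wz":0,"claw":0.04},{"dx":0.001,"dy":0,"dz":0.156,"wx":0,"wy":0,"wz":0,"claw":0.04},{"dx":0.001,"dy":0,"dz":0.156,"wx":0,"wy":0,"wz":0,"claw":0.04},{"dx":0.001,"dy":0,"dz":0.156,"wx":0,"wy":0,"wz":0,"claw":0.04}]' 20; python3 st.py
```

```text
clock: 18.23
tool_pos: [0.4279, -0.0808, 0.0054]
tcp_rot: [0.866, 0.5, 0.0, 0.0]
ft_force: [-0.3, 0.1, 2.9]
finger_gap: 0.0491
grasp_force: 20.0
x'y' [ 0.389  -0.1957] z 0.0054 F' [-0.3  0.1] 2.9 M [-0.16 -0.04 -0.05] [8.661e-01 4.999e-01 1.000e-04 2.000e-04]
```

```bash
python3 -m crank '[{"dx":0,"dy":0,"dz":-0.02,"wx":0,"wy":0,"wz":0,"claw":0.04},{"dx":0,"dy":0,"dz":-0.06,"wx":0,"wy":0,"wz":0,"claw":0.04},{"dx":0,"dy":0,"dz":-0.11,"wx":0,"wy":0,"wz":0,"claw":0.04},{"dx":0,"dy":0,"dz":-0.16,"wx":0,"wy":0,"wz":0,"claw":0.04},{"dx":0.02,"dy":-0.01,"dz":-0.2,"wx":0,"wy":0,"wz":4,"claw":0.04},{"dx":0.054,"dy":-0.028,"dz":-0.235,"wx":0,"wy":0,"wz":10,"claw":0.04},{"dx":0.09,"dy":-0.047,"dz":-0.235,"wx":0,"wy":0,"wz":16,"claw":0.04},{"dx":0.126,"dy":-0.066,"dz":-0.235,"wx":0,"wy":0,"wz":22,"claw":0.04},{"dx":0.162,"dy":-0.085,"dz":-0.235,"wx":0,"wy":0,"wz":28,"claw":0.04},{"dx":0.198,"dy":-0.104,"dz":-0.235,"wx":0,"wy":0,"wz":34,"claw":0.04},{"dx":0.234,"dy":-0.123,"dz":-0.235,"wx":0,"wy":0,"wz":40,"claw":0.04},{"dx":0.27,"dy":-0.142,"dz":-0.235,"wx":0,"wy":0,"wz":44,"claw":0.04},{"dx":0.306,"dy":-0.161,"dz":-0.235,"wx":0,"wy":0,"wz":44,"claw":0.04},{"dx":0.33,"dy":-0.174,"dz":-0.235,"wx":0,"wy":0,"wz":44,"claw":0.04},{"dx":0.34,"dy":-0.179,"dz":-0.235,"wx":0,"wy":0,"wz":44,"claw":0.04},{"dx":0.34,"dy":-0.179,"dz":-0.235,"wx":0,"wy":0,"wz":44,"claw":0.04},{"dx":0.34,"dy":-0.179,"dz":-0.235,"wx":0,"wy":0,"wz":44,"claw":0.04}]'; python3 st.py; python3 - <<'E'
from workcell import *
from h import *
s=state();print(s["tool_pos"],s["grasp_force"],s["finger_gap"])
c=capture("wrist");a=np.radians(16);R=np.array([[np.cos(a),np.sin(a)],[-np.sin(a),np.cos(a)]])
h=cv2.cvtColor(c["pixels"],cv2.COLOR_RGB2HSV);m=cv2.inRange(h,(60,90,25),(88,255,255))
for v in(110,130,150,170,190,210): 
    r=np.nonzero(m[v,150:480])[0]+150
    if len(r): print(v,r[0],r[-1],(R@onz(c,r[0]-.5,v,.14)[:2]).round(4),(R@onz(c,r[-1]+.5,v,.14)[:2]).round(4))
for z in(0.235,.26):
  p=proj(c,np.r_[s["tool_pos"][:2],z]);print("tcp px",p)
w=cv2.inRange(h,(0,0,190),(179,70,255))[210:300,230:420];print("white blob",cv2.connectedComponentsWithStats(w)[2][1:][:6].tolist())
cpre=pickle.load(open("v6.pkl","rb"));print("front lip x'",R@onz(cpre,323.5,278.5,.144)[:2],R@onz(cpre,323.5,278.5,.140)[:2],"rib front",R@onz(cpre,323,226.5,.24)[:2])
E
```

```text
clock: 20.35
tool_pos: [0.4431, 0.3017, 0.2399]
tcp_rot: [0.99, 0.138, -0.0, 0.001]
ft_force: [0.1, -0.7, -0.0]
finger_gap: 0.0489
grasp_force: 20.0
x'y' [0.509  0.1679] z 0.2399 F' [-0.1 -0.7] -0.0 M [ 0.03 -0.05  0.01] [ 9.904e-01  1.383e-01 -2.000e-04  6.000e-04]
[0.44305762 0.30166618 0.23994627] 19.999787039123476 0.04885887441868542
110 235 408 [0.6034 0.2322] [0.6033 0.1066]
130 239 404 [0.5895 0.2302] [0.5893 0.1086]
150 241 402 [0.5751 0.2297] [0.575  0.1092]
170 242 401 [0.5604 0.23  ] [0.5602 0.109 ]
190 244 400 [0.5451 0.2295] [0.545  0.1087]
210 245 398 [0.5294 0.2298] [0.5292 0.1093]
tcp px [324.28068252 287.96916398]
tcp px [324.54294872 312.18821279]
white blob [[167, 0, 17, 41, 276], [0, 2, 18, 44, 667], [166, 3, 24, 64, 93], [85, 50, 1, 1, 1], [44, 52, 99, 38, 1992], [0, 57, 8, 7, 43]]
front lip x' [0.47508586 0.16818305] [0.47324841 0.16817267] rib front [0.56790392 0.16888937]
```

The roll is still held and centred, and the ledge centre is y' ≈ 0.1695. Descending to 3 mm above the floor.

```bash
python3 -m crank '[{"dx":0.005,"dy":-0.001,"dz":0.03,"wx":0,"wy":0,"wz":0,"claw":0.04},{"dx":0.005,"dy":-0.001,"dz":0.06,"wx":0,"wy":0,"wz":0,"claw":0.04},{"dx":0.005,"dy":-0.001,"dz":0.085,"wx":0,"wy":0,"wz":0,"claw":0.04},{"dx":0.005,"dy":-0.001,"dz":0.095,"wx":0,"wy":0,"wz":0,"claw":0.04},{"dx":0.005,"dy":-0.001,"dz":0.097,"wx":0,"wy":0,"wz":0,"claw":0.04},{"dx":0.005,"dy":-0.001,"dz":0.097,"wx":0,"wy":0,"wz":0,"claw":0.04}]'; python3 st.py;python3 -m crank '[{"dx":0,"dy":0,"dz":0.0015,"wx":0,"wy":0,"wz":0,"claw":0.04},{"dx":0,"dy":0,"dz":0.0025,"wx":0,"wy":0,"wz":0,"claw":0.04},{"dx":0,"dy":0,"dz":0.0025,"wx":0,"wy":0,"wz":0,"claw":0.04}]'; python3 st.py
```

```text
clock: 21.15
tool_pos: [0.4479, 0.3058, 0.1441]
tcp_rot: [0.99, 0.139, 0.001, -0.0]
ft_force: [-0.0, -0.4, 0.3]
finger_gap: 0.0491
grasp_force: 20.0
x'y' [0.5148 0.1705] z 0.1441 F' [-0.1 -0.3] 0.3 M [ 0.03  0.04 -0.  ] [ 9.903e-01  1.389e-01  6.000e-04 -2.000e-04]
clock: 21.52
tool_pos: [0.4474, 0.3056, 0.1409]
tcp_rot: [0.99, 0.139, 0.0, 0.0]
ft_force: [0.6, 0.2, 0.3]
finger_gap: 0.0494
grasp_force: 20.0
x'y' [0.5143 0.1704] z 0.1409 F' [0.6 0. ] 0.3 M [-0.02 -0.   -0.02] [9.903e-01 1.391e-01 2.000e-04 0.000e+00]
```

```bash
python3 -m crank '[{"dx":0,"dy":0,"dz":0.001,"wx":0,"wy":0,"wz":0,"claw":0.04},{"dx":0,"dy":0,"dz":0.002,"wx":0,"wy":0,"wz":0,"claw":0.04},{"dx":0,"dy":0,"dz":0.002,"wx":0,"wy":0,"wz":0,"claw":0.04}]'; python3 st.py;python3 -m crank '[{"dx":0,"dy":0,"dz":0.001,"wx":0,"wy":0,"wz":0,"claw":0.04},{"dx":0,"dy":0,"dz":0.001,"wx":0,"wy":0,"wz":0,"claw":0.04}]'; python3 st.py
```

```text
clock: 21.9
tool_pos: [0.4472, 0.3055, 0.1386]
tcp_rot: [0.99, 0.139, -0.0, 0.0]
ft_force: [0.4, 0.3, 0.0]
finger_gap: 0.0494
grasp_force: 20.0
x'y' [0.5141 0.1704] z 0.1386 F' [0.5 0.1] 0.0 M [ 0.02 -0.04 -0.05] [ 9.903e-01  1.391e-01 -1.000e-04  0.000e+00]
clock: 22.15
tool_pos: [0.4472, 0.3055, 0.1376]
tcp_rot: [0.99, 0.139, -0.0, 0.0]
ft_force: [-0.8, 0.0, 0.4]
finger_gap: 0.0491
grasp_force: 20.0
x'y' [0.5141 0.1704] z 0.1376 F' [-0.8  0.3] 0.4 M [-0.02 -0.01  0.01] [ 9.903e-01  1.391e-01 -1.000e-04  0.000e+00]
```

```bash
for i in 1; do :; done; python3 -m crank '[{"dx":0,"dy":0,"dz":0.001,"wx":0,"wy":0,"wz":0,"claw":0.04},{"dx":0,"dy":0,"dz":0.001,"wx":0,"wy":0,"wz":0,"claw":0.04}]'; python3 st.py;python3 -m crank '[{"dx":0,"dy":0,"dz":0.001,"wx":0,"wy":0,"wz":0,"claw":0.04},{"dx":0,"dy":0,"dz":0.001,"wx":0,"wy":0,"wz":0,"claw":0.04}]'; python3 st.py
```

```text
clock: 22.4
tool_pos: [0.4473, 0.3056, 0.1367]
tcp_rot: [0.99, 0.139, 0.0, -0.0]
ft_force: [0.9, -0.2, 0.1]
finger_gap: 0.0493
grasp_force: 20.0
x'y' [0.5142 0.1705] z 0.1367 F' [ 0.8 -0.5] 0.1 M [-0.01  0.05 -0.03] [ 0.9903  0.1391  0.     -0.    ]
clock: 22.65
tool_pos: [0.4472, 0.3056, 0.1359]
tcp_rot: [0.99, 0.139, -0.0, 0.0]
ft_force: [-1.0, -0.9, 2.7]
finger_gap: 0.0494
grasp_force: 20.0
x'y' [0.5141 0.1705] z 0.1359 F' [-1.2 -0.6] 2.7 M [-0.23  0.33 -0.  ] [ 9.903e-01  1.391e-01 -0.000e+00  1.000e-04]
```

Contact, 2.7 N. I'll release and retreat straight up.

```bash
python3 -m crank '[{"dx":0,"dy":0,"dz":-0.0005,"wx":0,"wy":0,"wz":0,"claw":0.052},{"dx":0,"dy":0,"dz":-0.0005,"wx":0,"wy":0,"wz":0,"claw":0.062},{"dx":0,"dy":0,"dz":-0.0005,"wx":0,"wy":0,"wz":0,"claw":0.062},{"dx":0,"dy":0,"dz":-0.01,"wx":0,"wy":0,"wz":0,"claw":0.062},{"dx":0,"dy":0,"dz":-0.04,"wx":0,"wy":0,"wz":0,"claw":0.062},{"dx":0,"dy":0,"dz":-0.09,"wx":0,"wy":0,"wz":0,"claw":0.062},{"dx":0,"dy":0,"dz":-0.14,"wx":0,"wy":0,"wz":0,"claw":0.062},{"dx":0,"dy":0,"dz":-0.19,"wx":0,"wy":0,"wz":0,"claw":0.062},{"dx":0,"dy":0,"dz":-0.2,"wx":0,"wy":0,"wz":0,"claw":0.062},{"dx":0,"dy":0,"dz":-0.2,"wx":0,"wy":0,"wz":0,"claw":0.062}]'; python3 st.py; python3 - <<'E'
from workcell import *
from h import *
c=capture("wrist");a=np.radians(16);R=np.array([[np.cos(a),np.sin(a)],[-np.sin(a),np.cos(a)]])
h=cv2.cvtColor(c["pixels"],cv2.COLOR_RGB2HSV);p=proj(c,[.4472,.3056,.149]);print("expect",p)
w=cv2.inRange(h,(0,0,150),(179,70,255));n,l,st,ce=cv2.connectedComponentsWithStats(w)
for i in range(1,n):
    if st[i,4]>150 and abs(ce[i]-p).max()<80: print(st[i],ce[i],R@onz(c,*ce[i],.149)[:2])
m=cv2.inRange(h,(60,90,25),(88,255,255))
v=int(p[1])-60
for v in range(v-30,v+61,15):
    r=np.nonzero(m[v,200:450])[0]
    if len(r): print(v,r[[0,-1]]+200,(R@onz(c,r[0]+200,v,.14)[:2]).round(3),(R@onz(c,r[-1]+200,v,.14)[:2]).round(3))
save(c,"w8")
E
```

```text
clock: 23.9
tool_pos: [0.4475, 0.3057, 0.3364]
tcp_rot: [0.99, 0.139, 0.001, 0.0]
ft_force: [0.5, -0.9, 0.7]
finger_gap: 0.0619
grasp_force: 0.0
x'y' [0.5144 0.1705] z 0.3364 F' [ 0.2 -1. ] 0.7 M [ 0.   -0.02 -0.01] [9.903e-01 1.390e-01 8.000e-04 0.000e+00]
expect [323.57421592 210.36246886]
[ 299  188   50   48 1865] [323.18069705 211.39571046] [0.51300255 0.17090749]
120 [263 386] [0.604 0.231] [0.605 0.108]
135 [262 388] [0.59  0.233] [0.59  0.105]
150 [266 383] [0.575 0.229] [0.575 0.11 ]
165 [267 382] [0.56  0.229] [0.56 0.11]
180 [268 382] [0.545 0.229] [0.545 0.109]
195 [269 381] [0.529 0.228] [0.529 0.11 ]
210 [270 380] [0.512 0.228] [0.512 0.11 ]
```

The roll lies flat on the ledge where expected: seen at (323,211), expected (324,210), with a nearly round outline. The ledge hasn't moved and the robot is clear. Handing in.

```bash
python3 -c "
from workcell import *
print(job_done())"
```

```text
the job is handed in; nothing more can be done
None
```

I handed the job in at about 24 s: the ledge hangs home and held a 12.6 N upward tug, and the white tape roll lies flat on it. No verdict came back, and the catch reading itself could not be seen.

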